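Hang the rinsed tumblers in the covered drainer and fasten it

ROBOT

A 6-joint arm with a two-finger parallel gripper is mounted at the origin on the work surface. World frame = base frame: x ahead of the robot, y to its left, z up, the work surface at z = 0. Lengths are in m, angles in rad, forces in N, time in s.
With the tool pointing down it reaches from about 0.3 to 0.775 m from the base axis. Payload 14.6 kg.
Tool frame: the origin (TCP) lies at the very end of the fingers, on their centre line; the grasp point (between the pads) lies 19 mm behind it; z points along the fingers, y is the line along which they close (so a half turn about z gives the same grasp; the last joint's range is limited). The gripper opens to 94 mm and grips with 3 to 60 N. Pads are 16 mm wide; open, the fingers measure 119 mm over their backs; the gripper's body (75 mm by 177 mm) begins 78 mm behind the grasp point.
Start: joints at [-1.369, 0.3, 1.521, -0, 1.321, -0.067], TCP at [0.146, -0.53, 0.184] pointing down, gripper open.
Joint ranges: [-3.03, 3.03], [-0.79, 2.21], [0.23, 2.52], [-1.04, 4.18], [0, 3.07], [-2.55, 2.55]. Speed limits (rad/s): [2.22, 2.22, 2.57, 3.14, 3.14, 3.14].

INTERFACE

Orientations are given as [roll, pitch, yaw] about the fixed x, y, z axes, in that order (R = Rz(yaw) Ry(pitch) Rx(roll)).
In Python, from station import ctrl gives the robot as it stands.
- The arm moves only by the tool carry_out, never from a script. Its argument "motion" is text: rows parted by semicolons, each of 7 numbers parted by spaces: the shift along the world's x, y, z in m, then the turn, a rotation vector about the world's x, y, z in degrees, then the closure in counts, from 0 (fully open) to 255 (shut). In form: dx dy dz wx wy wz hand; .... A call has 1 to 20 rows; each row shifts and turns the commanded pose from where the row before left it; what a row does not reach is not made up. A row lasts 1/12 s, in which the tool goes at most 41.7 mm and 7.16 degrees, less where a joint would pass 70% of its speed; a pose out of reach is approached as far as the arm can. A call is refused whole if a number of a shift passes 0.0417 or a number of a turn 7.16, either way. A call with a gripper value outside its range is refused whole. The fingers move at their own pace and stop on an object; "grip_force" is the grip in N (left out, the last holds). Time passes only in rows, so rows that do not move let the fingers close. It gives the time, the measured TCP pose, the force, the opening and the grip force at its end, in the units of the state.
- ctrl.get_obs(): the state, without advancing time (a new reading comes with each control period).
- ctrl.camera(name): name is "side" or "top"; returns a dict with "pixels" (420x560x3 uint8, red, green, blue), "range_z" (420x560 float32, m along the optical axis (not along the pixel's ray), 0 where there is no reading), "K" (3x3 intrinsics, pixels), "dist" ([k1, k2, p1, p2, k3] as OpenCV has them; the pictures are not rectified), "position" and "attitude" of the camera in the world. Camera axes: x right, y up, looking along -z (the intrinsics and any distortion apply to the point x, -y, -z); pixel columns grow to the right and rows downward; lengths in m; the calibration is good to about 2 mm. A picture is of the moment at which its call begins.
- ctrl.hand_in(): hands the job in; it is judged then, once.
The state is a dict: "time_s": time; "qpos": joint angles; "joint_vel": joint speeds; "tau": joint torques, N m; "ee_pos": TCP position; "eef_rot": TCP orientation; "force": force on the tool from outside, world axes, zero at the start; "moment": the same for the moment, N m; "grip_width": finger opening in m; "grip_force": force on a finger pad.
Only numpy, scipy, OpenCV 4.12 (cv2) and the standard library are available. Lean on these libraries where they do the work, as an engineer would, in place of code of your own. Each camera call takes 0.05 s, during which the arm holds its last target. There are 200 camera calls.

TASK

Put the rinsed tumblers away to dry: flip the lid of the clear drainer open, hang every tumbler mouth down on a draining peg of its own, pushed fully on, then lower the lid gently until it is shut (do not let it drop) and press both blue clasps down until they lie flat. Do not disturb the polish tins, the brush or the shoe horn.

Things in the scene. Friction and masses are not known exactly. Their poses are not given: they have to be found in the camera images.
- drainer: Clear acrylic covered cup drainer, fixed: 400 mm wide (its y), 160 deep (x), 148 high with the lid shut. Origin: centre of its underside on the ledge; x points to its back (hinge side), -x to its front. May be turned 0.15 rad. Lower tray: 3 mm walls up to 70 mm above the ledge, drain floor at 12 mm, four black pegs in a row along y. The hood above is the lid.
- peg0_tip (a point): Outermost point of the round end of peg 0 (0 right, 3 left): 107 mm above the ledge, x -14, y -142.5 mm in the drainer's frame. The peg is a round rod 12 mm thick, 105 mm long, rooted at x +30 on the drain floor, leaning 25 degrees from vertical to the front. A cup goes on along it, up to 15 degrees askew, until the inside of its bottom rests on the peg's end; let go, it swings a little and stays.
- peg1_tip (a point): Outermost point of the round end of peg 1 (0 right, 3 left): 107 mm above the ledge, x -14, y -47.5 mm in the drainer's frame. The peg is a round rod 12 mm thick, 105 mm long, rooted at x +30 on the drain floor, leaning 25 degrees from vertical to the front. A cup goes on along it, up to 15 degrees askew, until the inside of its bottom rests on the peg's end; let go, it swings a little and stays.
- peg2_tip (a point): Outermost point of the round end of peg 2 (0 right, 3 left): 107 mm above the ledge, x -14, y 47.5 mm in the drainer's frame. The peg is a round rod 12 mm thick, 105 mm long, rooted at x +30 on the drain floor, leaning 25 degrees from vertical to the front. A cup goes on along it, up to 15 degrees askew, until the inside of its bottom rests on the peg's end; let go, it swings a little and stays.
- peg3_tip (a point): Outermost point of the round end of peg 3 (0 right, 3 left): 107 mm above the ledge, x -14, y 142.5 mm in the drainer's frame. The peg is a round rod 12 mm thick, 105 mm long, rooted at x +30 on the drain floor, leaning 25 degrees from vertical to the front. A cup goes on along it, up to 15 degrees askew, until the inside of its bottom rests on the peg's end; let go, it swings a little and stays.
- lid (a joint): Angle of the clear hood-shaped lid (400 x 160 x 78 mm, 0.5 kg; front upright for 28 mm, then sloping 55 mm back to the top) about the hinge at its back: 0 shut on the tray, growing as its front rises up and back, stop at 1.45 rad. Loose hinge: let go below about 0.9 rad it falls shut, above 1.05 it falls back on its stop. Open, it stands behind the hinge, its front edge on top, 20 mm before it, 232 mm high (bar 282).
- lid_handle (a point): Centre of the lid's dark steel handle bar: round, 12 mm thick, 90 mm long along the drainer's y, 40 mm before the lid's front on two slanting thin arms at y -40 and +40 mm. Lid shut: 135 mm above the ledge, 120 mm in front of the drainer's centre. It swings with the lid on a 210 mm radius about the hinge and can turn between two fingers that pinch it across the drainer's x.
- lid_hinge (a point): Middle of the lid's hinge line (along the drainer's y), 70 mm above the ledge, 80 mm behind the drainer's centre.
- clasp_right (a joint): Angle of the right (drainer -y) blue clasp, a flap 30 mm wide, 4 mm thick, reaching 41 mm from its pivot on the lid's front. 0 = fastened, hanging straight down flat before the tray's front wall; it grows as its free end swings out to the front and up (1.57 = straight out, stop 1.7). Stiff: stays where left, takes about 1 N at its end to swing.
- clasp_right_pivot (a point): Pivot of the right (drainer -y) clasp, its axis along the drainer's y; with the lid shut 88 mm above the ledge, 88 mm in front of the drainer's centre, drainer y -125 mm.
- clasp_left (a joint): Angle of the left (drainer +y) blue clasp, a flap 30 mm wide, 4 mm thick, reaching 41 mm from its pivot on the lid's front. 0 = fastened, hanging straight down flat before the tray's front wall; it grows as its free end swings out to the front and up (1.57 = straight out, stop 1.7). Stiff: stays where left, takes about 1 N at its end to swing.
- clasp_left_pivot (a point): Pivot of the left (drainer +y) clasp, its axis along the drainer's y; with the lid shut 88 mm above the ledge, 88 mm in front of the drainer's centre, drainer y +125 mm.
- cup_red: Small red tumbler without handle, about 70 g: 62 mm tall, 51 mm across the closed bottom, 55 mm across 20 mm short of the mouth, then flaring to 66 mm at the mouth; wall 3, bottom 4 mm. It starts mouth down on the ledge. Origin: centre of its mouth plane; its z points from the mouth to the closed bottom (up at the start). Two to four tumblers are there; None if absent.
- cup_red_in (a point): Centre of the inside of the red tumbler's bottom, 58 mm above its origin along its z: this comes within about 20 mm of the peg's end when the tumbler hangs.
- cup_yellow: Small yellow tumbler without handle, about 70 g: 62 mm tall, 51 mm across the closed bottom, 55 mm across 20 mm short of the mouth, then flaring to 66 mm at the mouth; wall 3, bottom 4 mm. It starts mouth down on the ledge. Origin: centre of its mouth plane; its z points from the mouth to the closed bottom (up at the start). Two to four tumblers are there; None if absent.
- cup_yellow_in (a point): Centre of the inside of the yellow tumbler's bottom, 58 mm above its origin along its z: this comes within about 20 mm of the peg's end when the tumbler hangs.
- cup_green: Small green tumbler without handle, about 70 g: 62 mm tall, 51 mm across the closed bottom, 55 mm across 20 mm short of the mouth, then flaring to 66 mm at the mouth; wall 3, bottom 4 mm. It starts mouth down on the ledge. Origin: centre of its mouth plane; its z points from the mouth to the closed bottom (up at the start). Two to four tumblers are there; None if absent.
- cup_green_in (a point): Centre of the inside of the green tumbler's bottom, 58 mm above its origin along its z: this comes within about 20 mm of the peg's end when the tumbler hangs.
- cup_blue: Small blue tumbler without handle, about 70 g: 62 mm tall, 51 mm across the closed bottom, 55 mm across 20 mm short of the mouth, then flaring to 66 mm at the mouth; wall 3, bottom 4 mm. It starts mouth down on the ledge. Origin: centre of its mouth plane; its z points from the mouth to the closed bottom (up at the start). Two to four tumblers are there; None if absent.
- cup_blue_in (a point): Centre of the inside of the blue tumbler's bottom, 58 mm above its origin along its z: this comes within about 20 mm of the peg's end when the tumbler hangs.
- tin_black: Closed black polish tin, 75 mm across, 26 mm high; origin under its centre. Leave it alone.
- tin_neutral: Closed neutral polish tin, white with brass lid, 75 mm across, 26 mm high; origin under its centre. Leave it alone.
- brush: Beech shoe brush lying bristles down, 165 mm long (its y), 50 mm wide, 45 mm high; origin under its centre. Leave it alone.
- shoe_horn: Flat chrome shoe horn, 160 mm long (its x), 40 mm wide, 4 mm thick; origin under its middle. Leave it alone.
There are look-alikes about, which are no part of the job. Several things look just like the cup_yellow: the one meant starts farthest to the robot's right.

How it is judged:
On the way, in this order (a step that is already met when the one before it is completed fails the run):
1. the lid is opened (value of joint lid above 1.25 rad), for 0.2 s.
2. with the lid open, every tumbler hangs on a peg of its own and is let go (value of joint lid above 1.15 rad and ((distance between cup_red_in and peg0_tip below 0.026 m and z of peg0_tip in the frame of cup_red above 0.05 m) or (distance between cup_red_in and peg1_tip below 0.026 m and z of peg1_tip in the frame of cup_red above 0.05 m) or (distance between cup_red_in and peg2_tip below 0.026 m and z of peg2_tip in the frame of cup_red above 0.05 m) or (distance between cup_red_in and peg3_tip below 0.026 m and z of peg3_tip in the frame of cup_red above 0.05 m)) and angle between each of cup_red, cup_yellow, cup_green, cup_blue's own z axis and vertical below 1.15 rad and linear speed of each of cup_red, cup_yellow, cup_green, cup_blue below 0.03 m/s and contact force between each of cup_red, cup_yellow, cup_green, cup_blue and the fingers below 0.1 N and ((distance between cup_yellow_in and peg0_tip below 0.026 m and z of peg0_tip in the frame of cup_yellow above 0.05 m) or (distance between cup_yellow_in and peg1_tip below 0.026 m and z of peg1_tip in the frame of cup_yellow above 0.05 m) or (distance between cup_yellow_in and peg2_tip below 0.026 m and z of peg2_tip in the frame of cup_yellow above 0.05 m) or (distance between cup_yellow_in and peg3_tip below 0.026 m and z of peg3_tip in the frame of cup_yellow above 0.05 m)) and ((distance between cup_green_in and peg0_tip below 0.026 m and z of peg0_tip in the frame of cup_green above 0.05 m) or (distance between cup_green_in and peg1_tip below 0.026 m and z of peg1_tip in the frame of cup_green above 0.05 m) or (distance between cup_green_in and peg2_tip below 0.026 m and z of peg2_tip in the frame of cup_green above 0.05 m) or (distance between cup_green_in and peg3_tip below 0.026 m and z of peg3_tip in the frame of cup_green above 0.05 m)) and ((distance between cup_blue_in and peg0_tip below 0.026 m and z of peg0_tip in the frame of cup_blue above 0.05 m) or (distance between cup_blue_in and peg1_tip below 0.026 m and z of peg1_tip in the frame of cup_blue above 0.05 m) or (distance between cup_blue_in and peg2_tip below 0.026 m and z of peg2_tip in the frame of cup_blue above 0.05 m) or (distance between cup_blue_in and peg3_tip below 0.026 m and z of peg3_tip in the frame of cup_blue above 0.05 m))), for 0.3 s.
3. the lid is shut over the hanging tumblers (value of joint lid below 0.04 rad and ((distance between cup_red_in and peg0_tip below 0.026 m and z of peg0_tip in the frame of cup_red above 0.05 m) or (distance between cup_red_in and peg1_tip below 0.026 m and z of peg1_tip in the frame of cup_red above 0.05 m) or (distance between cup_red_in and peg2_tip below 0.026 m and z of peg2_tip in the frame of cup_red above 0.05 m) or (distance between cup_red_in and peg3_tip below 0.026 m and z of peg3_tip in the frame of cup_red above 0.05 m)) and angle between each of cup_red, cup_yellow, cup_green, cup_blue's own z axis and vertical below 1.15 rad and linear speed of each of cup_red, cup_yellow, cup_green, cup_blue below 0.03 m/s and contact force between each of cup_red, cup_yellow, cup_green, cup_blue and the fingers below 0.1 N and ((distance between cup_yellow_in and peg0_tip below 0.026 m and z of peg0_tip in the frame of cup_yellow above 0.05 m) or (distance between cup_yellow_in and peg1_tip below 0.026 m and z of peg1_tip in the frame of cup_yellow above 0.05 m) or (distance between cup_yellow_in and peg2_tip below 0.026 m and z of peg2_tip in the frame of cup_yellow above 0.05 m) or (distance between cup_yellow_in and peg3_tip below 0.026 m and z of peg3_tip in the frame of cup_yellow above 0.05 m)) and ((distance between cup_green_in and peg0_tip below 0.026 m and z of peg0_tip in the frame of cup_green above 0.05 m) or (distance between cup_green_in and peg1_tip below 0.026 m and z of peg1_tip in the frame of cup_green above 0.05 m) or (distance between cup_green_in and peg2_tip below 0.026 m and z of peg2_tip in the frame of cup_green above 0.05 m) or (distance between cup_green_in and peg3_tip below 0.026 m and z of peg3_tip in the frame of cup_green above 0.05 m)) and ((distance between cup_blue_in and peg0_tip below 0.026 m and z of peg0_tip in the frame of cup_blue above 0.05 m) or (distance between cup_blue_in and peg1_tip below 0.026 m and z of peg1_tip in the frame of cup_blue above 0.05 m) or (distance between cup_blue_in and peg2_tip below 0.026 m and z of peg2_tip in the frame of cup_blue above 0.05 m) or (distance between cup_blue_in and peg3_tip below 0.026 m and z of peg3_tip in the frame of cup_blue above 0.05 m))), for 0.2 s.
4. both clasps are pressed down with the lid shut (value of joint lid below 0.04 rad and value of joint each of clasp_right, clasp_left below 0.15 rad), for 0.2 s.
At the end, for the whole second after the job is handed in: Every tumbler present hangs mouth down at rest on a peg (peg's end within 26 mm of the centre of the inside of its bottom and at least 50 mm up inside it, not leaning more than 1.15 rad), the lid is shut (below 0.04 rad) and both clasps are down (below 0.15 rad) (all of step 4 and ((distance between cup_red_in and peg0_tip below 0.026 m and z of peg0_tip in the frame of cup_red above 0.05 m) or (distance between cup_red_in and peg1_tip below 0.026 m and z of peg1_tip in the frame of cup_red above 0.05 m) or (distance between cup_red_in and peg2_tip below 0.026 m and z of peg2_tip in the frame of cup_red above 0.05 m) or (distance between cup_red_in and peg3_tip below 0.026 m and z of peg3_tip in the frame of cup_red above 0.05 m)) and angle between each of cup_red, cup_yellow, cup_green, cup_blue's own z axis and vertical below 1.15 rad and linear speed of each of cup_red, cup_yellow, cup_green, cup_blue below 0.03 m/s and contact force between each of cup_red, cup_yellow, cup_green, cup_blue and the fingers below 0.1 N and ((distance between cup_yellow_in and peg0_tip below 0.026 m and z of peg0_tip in the frame of cup_yellow above 0.05 m) or (distance between cup_yellow_in and peg1_tip below 0.026 m and z of peg1_tip in the frame of cup_yellow above 0.05 m) or (distance between cup_yellow_in and peg2_tip below 0.026 m and z of peg2_tip in the frame of cup_yellow above 0.05 m) or (distance between cup_yellow_in and peg3_tip below 0.026 m and z of peg3_tip in the frame of cup_yellow above 0.05 m)) and ((distance between cup_green_in and peg0_tip below 0.026 m and z of peg0_tip in the frame of cup_green above 0.05 m) or (distance between cup_green_in and peg1_tip below 0.026 m and z of peg1_tip in the frame of cup_green above 0.05 m) or (distance between cup_green_in and peg2_tip below 0.026 m and z of peg2_tip in the frame of cup_green above 0.05 m) or (distance between cup_green_in and peg3_tip below 0.026 m and z of peg3_tip in the frame of cup_green above 0.05 m)) and ((distance between cup_blue_in and peg0_tip below 0.026 m and z of peg0_tip in the frame of cup_blue above 0.05 m) or (distance between cup_blue_in and peg1_tip below 0.026 m and z of peg1_tip in the frame of cup_blue above 0.05 m) or (distance between cup_blue_in and peg2_tip below 0.026 m and z of peg2_tip in the frame of cup_blue above 0.05 m) or (distance between cup_blue_in and peg3_tip below 0.026 m and z of peg3_tip in the frame of cup_blue above 0.05 m))); the robot touches nothing.
It fails at once if the tin black is pushed more than 30 mm from its place (distance of tin_black from where it was at the start of the episode above 0.03 m).
It fails at once if the tin neutral is pushed more than 30 mm from its place (distance of tin_neutral from where it was at the start of the episode above 0.03 m).
It fails at once if the brush is pushed more than 30 mm from its place (distance of brush from where it was at the start of the episode above 0.03 m).
It fails at once if the shoe horn is pushed more than 30 mm from its place (distance of shoe_horn from where it was at the start of the episode above 0.03 m).
It fails at once if the lid drops shut (still closing faster than 3 rad/s within 0.08 rad of shut) (value of joint lid below 0.08 rad and velocity of joint lid below -3 rad/s).
Of cup_red, cup_yellow, cup_green, cup_blue only 2 to 4 are there at a start; the rules pass over those that are not, and their reading is None.
At some moment in a run one of cup_red, cup_yellow, cup_green, cup_blue may be knocked a few centimetres aside while the robot is not near it.
It also fails if it takes over 210 s, if anything falls off the work surface, if the arm or the gripper's body presses on something with over 40 N, if the wrist force passes 120 N, or if a joint passes its speed limit or range.

## Working session

There is one attempt and no reset: what is moved stays moved. The work goes in short steps, Python scripts to look and compute and a tool call to move; the robot and the scene stay as the last step left them, time stands still between calls to the robot, and variables do not carry over. Pictures are saved under pics/ and viewed, at most 14 in all, crops included, and the job is handed in when it is done.

Besides the shell and the picture viewer there is one more tool, called after "Request:" in YAML: its name, and indented under it one key for each argument. carry_out: Moves the arm, as the interface text tells. Its arguments: {"type":"object","properties":{"motion":{"type":"string"},"grip_force":{"type":"number"}},"required":["motion"]}

```bash
mkdir -p pics; ls; python3 - <<'E'
from station import ctrl
import cv2
print(ctrl.get_obs())
for n in ("top","side"):
    c=ctrl.camera(n); cv2.imwrite(f"pics/{n}0.png",c["pixels"][:,:,::-1])
    print(n,c["K"],c["dist"],c["position"],c["attitude"],(c["range_z"]>0).mean())
E
```

```text
pics
{'time_s': 0.0, 'qpos': array([-1.36856324e+00,  3.00463424e-01,  1.52158730e+00, -1.29605136e-05,
        1.32069749e+00, -6.66375811e-02]), 'joint_vel': array([ 0.00216412, -0.00041649,  0.00047704,  0.00058054, -0.00173118,
        0.00031296]), 'tau': array([-3.67568151e-03, -5.31814563e+01, -3.52741063e+01,  7.06866989e-02,
        2.43681466e-02, -1.27103090e-04]), 'ee_pos': array([ 0.14601886, -0.52996172,  0.18328793]), 'eef_rot': array([-3.14043882e+00, -6.44208514e-05,  2.68873850e-01]), 'force': array([-0.45940298,  0.64603166,  0.03351186]), 'moment': array([-0.01243748,  0.02198266,  0.01146533]), 'grip_force': 0.0, 'grip_width': 0.0941754390282465}
top [[448.12345147   0.         282.12610979]
 [  0.         448.12345147 206.61314212]
 [  0.           0.           1.        ]] [-0.04953715  0.          0.          0.          0.        ] [ 0.46997203 -0.04663422  1.6072649 ] [ 0.10222019  0.00425159 -1.59314768] 0.9961309523809524
side [[506.43946762   0.         265.84064223]
 [  0.         506.43946762 216.92192732]
 [  0.           0.           1.        ]] [0.0515241 0.        0.        0.        0.       ] [ 0.44832395 -1.01548669  1.35214193] [ 0.68573137 -0.01524539 -0.1667191 ] 0.9959481292517007
```

View pics/top0.png

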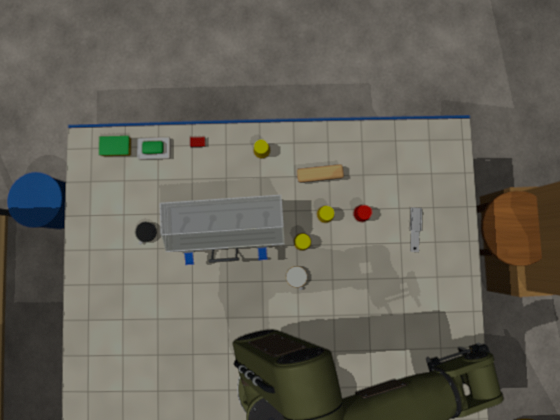

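View pics/side0.png

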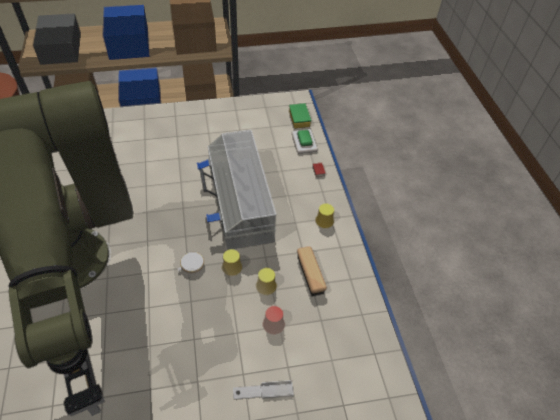

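The pictures show the drainer around top (222,222), with its blue clasps at (189,258) and (262,253) and the bar at (223,255). The red tumbler is at (363,213). There are three yellow ones, at (326,213), (303,241) and (261,148), and the one at (326,213) is farthest right, so it is the target. I see no green or blue tumblers.

```bash
cat > h.py <<'E'
from station import ctrl
import cv2, numpy as np
from scipy.spatial.transform import Rotation as Rn
def rays(c,uv):
    n=cv2.undistortPoints(np.float64(uv).reshape(-1,1,2),c["K"],c["dist"]).reshape(-1,2)
    return np.c_[n[:,0],-n[:,1],-np.ones(len(n))]@Rn.from_euler("xyz",c["attitude"]).as_matrix().T
def on_plane(c,uv,z):
    d=rays(c,uv); p=np.array(c["position"]); return p+d*((z-p[2])/d[:,2])[:,None]
def by_range(c,uv):
    uv=np.atleast_2d(uv).astype(int); return np.array(c["position"])+rays(c,uv)*c["range_z"][uv[:,1],uv[:,0]][:,None]
HSV={"red":[(0,6),(174,180)],"yellow":[(24,34)],"green":[(45,80)],"blue":[(100,125)]}
def blobs(c,col,smin=130,vmin=60,amin=25):
    h=cv2.cvtColor(c["pixels"],cv2.COLOR_RGB2HSV)
    m=sum(cv2.inRange(h,(a,smin,vmin),(b,255,255)) for a,b in HSV[col])
    n,l,s,ce=cv2.connectedComponentsWithStats(m)
    out=[]
    for i in range(1,n):
        if s[i,4]>=amin:
            v,u=np.where(l==i); P=by_range(c,np.c_[u,v]); out.append((ce[i],s[i,4],P))
    return out
def cups(c):
    # top discs: range points 55..70 mm up; centre of their spread
    for col in HSV:
        for ce,a,P in blobs(c,col):
            T=P[(P[:,2]>.052)&(P[:,2]<.072)]
            if len(T)>15 and a<900:
                yield col,ce.round(),a,((T.min(0)+T.max(0))/2).round(4),len(T)
E
python3 - <<'E'
from h import *
for n in ("top","side"):
    c=ctrl.camera(n); print(n)
    for x in cups(c): print(*x)
    for ce,a,P in blobs(c,"blue"):
        if a<300: print("blue",ce.round(1),a,np.median(P,0).round(4),on_plane(c,ce,.088).round(4))
    if n=="top":
        # bar: dark pixels with range z 0.12-0.15 near handle
        v,u=np.mgrid[235:275,190:262]; uv=np.c_[u.ravel(),v.ravel()]; P=by_range(c,uv)
        g=c["pixels"][uv[:,1],uv[:,0]].max(1); k=(P[:,2]>.125)&(P[:,2]<.15)&(g<110)
        Q=P[k]; print("bar",k.sum(),Q.mean(0).round(4),Q.min(0).round(3),Q.max(0).round(3))
        cv2.imwrite("pics/dr.png",cv2.resize(c["pixels"][180:280,140:300,::-1],None,fx=5,fy=5,interpolation=cv2.INTER_CUBIC))
E
```

```text
top
red [362. 213.] 240 [ 0.6039 -0.3287  0.0618] 159
yellow [261. 148.] 233 [0.8459 0.0263 0.0617] 167
yellow [325. 213.] 226 [ 0.6049 -0.1958  0.0615] 165
yellow [302. 241.] 231 [ 0.5081 -0.1127  0.0616] 175
blue [262.  253.3] 86 [0.47   0.0278 0.0909] [[0.4691 0.0279 0.088 ]]
blue [188.6 258. ] 83 [0.4585 0.2769 0.085 ] [[0.4585 0.2765 0.088 ]]
bar 374 [0.5026 0.166  0.1333] [0.444 0.028 0.125] [0.534 0.262 0.147]
side
red [278. 311.] 36 [ 0.6188 -0.3242  0.0625] 36
yellow [326. 211.] 124 [0.8457 0.0194 0.0607] 118
blue [327.2 138.3] 120 [ 9.590e-01  4.258e-01 -6.000e-04] [[0.9253 0.3367 0.088 ]]
blue [202.6 164.4] 51 [0.4598 0.2707 0.087 ] [[0.4593 0.2704 0.088 ]]
blue [212.8 217.2] 70 [0.4703 0.0227 0.0917] [[0.4703 0.0264 0.088 ]]
blue [370.2 257.5] 95 [ 0.9592 -0.1452 -0.0016] [[ 0.9252 -0.2041  0.088 ]]
```

View pics/dr.png

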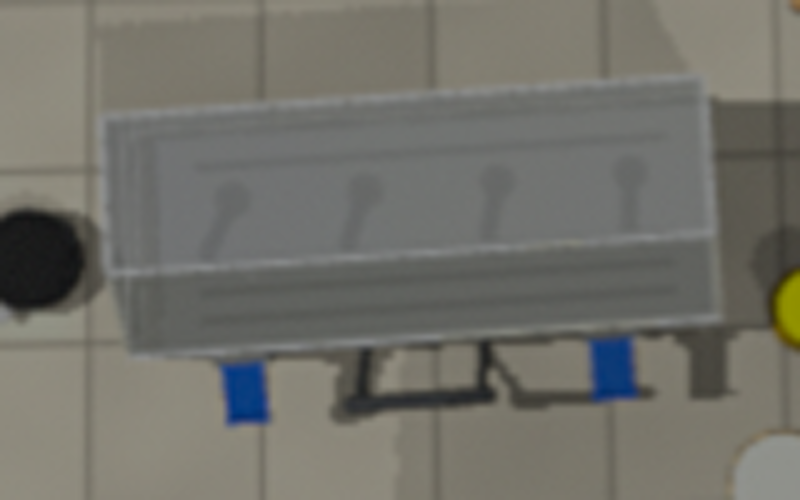

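```bash
python3 - <<'E'
from h import *
c=ctrl.camera("top")
p=lambda l:np.array(l)/5+[140-.4,180-.4]
print("bar ends",on_plane(c,p([[352,408],[492,394]]),.138).round(4))
print("tray front? z70",on_plane(c,p([[130,352],[718,318]]),.07).round(4))
print("lid top front edge z148",on_plane(c,p([[115,271],[715,234]]),.148).round(4))
print("lid top back edge z148",on_plane(c,p([[102,117],[702,78]]),.148).round(4))
h=p([[427,400],[370,404]]); print(by_range(c,h).round(4))
yaw=.042; R=np.array([[np.cos(yaw),-np.sin(yaw)],[np.sin(yaw),np.cos(yaw)]]); o=np.array([.5722,.1565])
for n,q in dict(bar=(-.12,0),bar_open=(.12,0),tf=(-.08,.2),tf2=(-.08,-.2),lt=(-.025,.2),lt2=(-.025,-.2),bk=(.08,.2),bk2=(.08,-.2),p0=(-.014,-.1425),p1=(-.014,-.0475),p2=(-.014,.0475),p3=(-.014,.1425)).items(): print(n,(o+R@q).round(4))
E
```

```text
bar ends [[0.4471 0.1956 0.138 ]
 [0.4543 0.104  0.138 ]]
tray front? z70 [[ 0.4873  0.3595  0.07  ]
 [ 0.5019 -0.0445  0.07  ]]
lid top front edge z148 [[ 0.5393  0.3489  0.148 ]
 [ 0.5549 -0.0439  0.148 ]]
lid top back edge z148 [[ 0.6409  0.3579  0.148 ]
 [ 0.6576 -0.0376  0.148 ]]
[[0.4533 0.1461 0.1408]
 [0.4507 0.1863 0.1344]]
bar [0.4523 0.1515]
bar_open [0.6921 0.1615]
tf [0.4839 0.353 ]
tf2 [ 0.5007 -0.0467]
lt [0.5388 0.3553]
lt2 [ 0.5556 -0.0444]
bk [0.6437 0.3597]
bk2 [ 0.6605 -0.04  ]
p0 [0.5642 0.0135]
p1 [0.5602 0.1085]
p2 [0.5562 0.2034]
p3 [0.5522 0.2983]
```

Request:
carry_out:
  motion: "0.015 0.034 0.005 0 0 7 140; 0.015 0.034 0.005 0 0 7 140; 0.015 0.034 0.005 0 0 7 140; 0.015 0.034 0.005 0 0 7 140; 0.015 0.034 0.005 0 0 7 140; 0.015 0.034 0.005 0 0 7 140; 0.015 0.034 0.005 0 0 7 140; 0.015 0.034 0.005 0 0 7 140; 0.015 0.034 0.005 0 0 7 140; 0.015 0.034 0.005 0 0 7 140; 0.015 0.034 0.005 0 0 7 140; 0.015 0.034 0 0 0 0 140; 0.015 0.034 0 0 0 0 140; 0.015 0.034 0 0 0 0 140; 0.015 0.034 0 0 0 0 140; 0.015 0.034 0 0 0 0 140; 0.015 0.034 0 0 0 0 140; 0.015 0.034 0 0 0 0 140; 0.015 0.034 0 0 0 0 140; 0.015 0.034 0 0 0 0 140"

```text
time_s: 1.92
ee_pos: [0.4463, 0.1518, 0.2388]
eef_rot: [3.141, 0.0, 1.613]
force: [0.1, -0.4, 0.2]
grip_width: 0.0425
grip_force: 0.0
```

Request:
carry_out:
  motion: "0.005 0 -0.02 0 0 0 140; 0 0 -0.02 0 0 0 140; 0 0 -0.02 0 0 0 140; 0 0 -0.02 0 0 0 140; 0 0 -0.02 0 0 0 140; 0 0 -0.017 0 0 0 140; 0 0 0 0 0 0 140; 0 0 0 0 0 0 255; 0 0 0 0 0 0 255; 0 0 0 0 0 0 255; 0 0 0 0 0 0 255; 0 0 0 0 0 0 255; 0 0 0 0 0 0 255"
  grip_force: 20

```text
time_s: 3.0
ee_pos: [0.4512, 0.1498, 0.1223]
eef_rot: [3.141, -0.0, 1.613]
force: [0.7, -0.1, -0.0]
grip_width: 0.0061
grip_force: 0.0
```

Request:
carry_out:
  motion: "0 0 0 0 0 0 255; 0 0 0 0 0 0 255; 0 0 0 0 0 0 255"

```text
time_s: 3.25
ee_pos: [0.4511, 0.1498, 0.1219]
eef_rot: [3.142, -0.0, 1.613]
force: [-0.3, -0.6, 0.2]
grip_width: 0.0004
grip_force: 0.0
```

```bash
python3 - <<'E'
from h import *
c=ctrl.camera("side"); cv2.imwrite("pics/s1.png",cv2.resize(c["pixels"][120:270,120:320,::-1],None,fx=4,fy=4,interpolation=cv2.INTER_CUBIC))
E
```

```text
(no output)
```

View pics/s1.png

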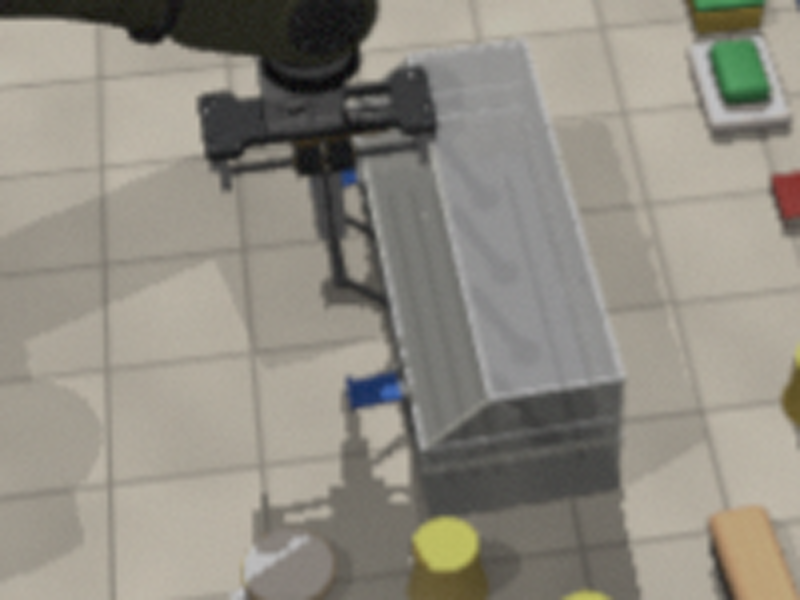

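The bar runs from about (325,165) to (340,285) in this crop, with the closed fingers at its upper end, so the grasp may have missed. I'll measure the bar with both cameras.

```bash
python3 - <<'E'
from h import *
c=ctrl.camera("side")
uv=np.array([[340,285],[335,240],[330,200],[326,175]])/4+[119.6,119.6]
print(by_range(c,uv).round(4)); print(on_plane(c,uv,.138).round(4))
t=ctrl.camera("top")
a=cv2.resize(c["pixels"][140:200,180:240,::-1],(560,560),interpolation=cv2.INTER_CUBIC)
b=cv2.resize(t["pixels"][230:290,190:250,::-1],(560,560),interpolation=cv2.INTER_CUBIC)
cv2.imwrite("pics/m.png",cv2.resize(np.hstack([a,b]),(800,400)))
print(ctrl.get_obs()["grip_width"],ctrl.get_obs()["grip_force"])
E
```

```text
[[0.4528 0.1056 0.1347]
 [0.454  0.1457 0.1443]
 [0.4545 0.1442 0.192 ]
 [0.4536 0.1522 0.2111]]
[[0.4544 0.0986 0.138 ]
 [0.4549 0.1489 0.138 ]
 [0.4549 0.1953 0.138 ]
 [0.4542 0.2253 0.138 ]]
0.0003316389793985175 0.0
```

View pics/m.png

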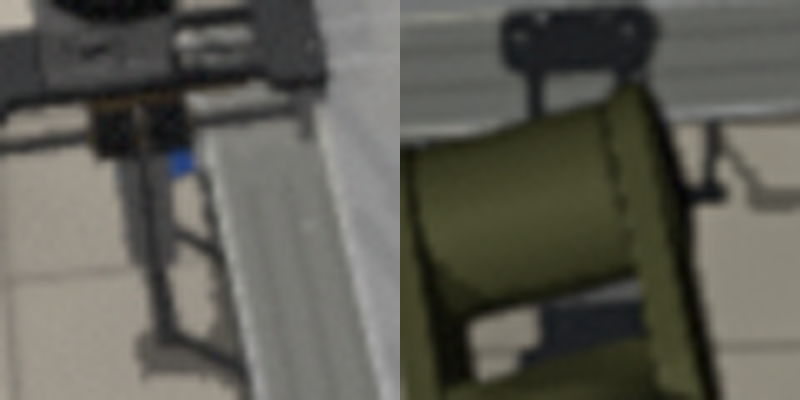

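```bash
python3 - <<'E'
from h import *
c=ctrl.camera("side")
R=Rn.from_euler("xyz",c["attitude"]).as_matrix()
P=np.array([[.451,.150,.122],[.451,.150,.141],[.451,.15,.22],[.454,.105,.138],[.448,.195,.138]])
q=(P-c["position"])@R; q=q*[1,-1,-1]
uv=cv2.projectPoints(q,np.zeros(3),np.zeros(3),c["K"],c["dist"])[0].reshape(-1,2)
print(uv.round(1), ((uv-[180,140])*400/60).round())
print(-((c["range_z"]*0)[0,0]))
for y in range(158,196,3): print(y,[tuple(c["pixels"][y,x]) for x in ()], by_range(c,[[x,y] for x in (198,200,202,204)]).round(3)[:, [1,2]].tolist())
E
```

```text
[[202.5 182.8]
 [202.1 178.9]
 [200.  161.6]
 [204.3 189.4]
 [200.  169.9]] [[150. 286.]
 [147. 259.]
 [133. 144.]
 [162. 329.]
 [134. 199.]]
-0.0
158 [] [[0.122, 0.263], [0.124, 0.26], [0.118, 0.265], [0.116, 0.267]]
161 [] [[0.12, 0.252], [0.114, 0.258], [0.12, 0.251], [0.123, 0.247]]
164 [] [[0.143, 0.217], [0.139, 0.22], [0.142, 0.216], [0.142, 0.215]]
167 [] [[0.142, 0.205], [0.138, 0.208], [0.14, 0.205], [0.138, 0.206]]
170 [] [[0.143, 0.19], [0.144, 0.189], [0.145, 0.187], [0.14, 0.19]]
173 [] [[0.139, 0.181], [0.142, 0.178], [0.143, 0.176], [0.14, 0.177]]
176 [] [[0.303, -0.001], [0.141, 0.164], [0.143, 0.162], [0.137, 0.167]]
179 [] [[0.288, -0.001], [0.142, 0.15], [0.137, 0.154], [0.143, 0.146]]
182 [] [[0.269, 0.003], [0.265, 0.007], [0.136, 0.14], [0.138, 0.138]]
185 [] [[0.257, -0.0], [0.253, 0.004], [0.125, 0.138], [0.12, 0.142]]
188 [] [[0.243, -0.0], [0.243, -0.001], [0.241, -0.0], [0.111, 0.138]]
191 [] [[0.23, -0.002], [0.224, 0.004], [0.222, 0.005], [0.097, 0.139]]
194 [] [[-1.015, 1.352], [0.21, 0.003], [0.208, 0.004], [0.208, 0.003]]
```

Request:
carry_out:
  motion: "0 0 0.01 0 0 0 255; 0.003 0 0.01 0 0 0 255; 0.003 0 0.01 0 0 0 255; 0 0 0 0 0 0 255"

```text
time_s: 3.78
ee_pos: [0.4586, 0.15, 0.1546]
eef_rot: [3.138, -0.001, 1.613]
force: [-0.1, 0.1, 0.4]
grip_width: 0.0005
grip_force: 0.0
```

```bash
python3 - <<'E'
from h import *
c=ctrl.camera("side")
uv=np.array([[340,285],[338,265],[335,240]])/4+[119.6,119.6]
print(by_range(c,uv).round(4))
for y in range(173,196,3): print(y,by_range(c,[[x,y] for x in (198,200,202,204,206)]).round(3).tolist())
cv2.imwrite("pics/m2.png",cv2.resize(c["pixels"][140:200,180:240,::-1],(600,600),interpolation=cv2.INTER_CUBIC))
E
```

```text
[[0.4528 0.1037 0.1367]
 [0.4548 0.1177 0.1453]
 [0.454  0.1447 0.1453]]
173 [[0.439, 0.318, -0.001], [0.448, -1.015, 1.352], [0.453, 0.178, 0.14], [0.46, 0.18, 0.137], [0.466, 0.19, 0.125]]
176 [[0.438, 0.299, 0.004], [0.445, 0.308, -0.007], [0.452, 0.163, 0.141], [0.46, 0.3, -0.001], [0.467, 0.298, 0.0]]
179 [[0.437, 0.293, -0.006], [0.444, 0.292, -0.006], [0.451, 0.147, 0.144], [0.457, 0.151, 0.139], [0.465, 0.276, 0.008]]
182 [[0.435, 0.27, 0.002], [0.443, 0.267, 0.004], [0.45, 0.141, 0.135], [0.456, 0.133, 0.143], [0.464, 0.27, -0.003]]
185 [[0.434, 0.255, 0.002], [0.441, 0.252, 0.005], [0.448, 0.127, 0.136], [0.455, 0.118, 0.145], [0.463, 0.249, 0.005]]
188 [[0.433, 0.237, 0.006], [0.44, 0.235, 0.007], [0.447, 0.236, 0.005], [0.454, 0.104, 0.146], [0.46, 0.11, 0.138]]
191 [[0.432, 0.23, -0.002], [0.439, 0.225, 0.002], [0.446, 0.222, 0.005], [0.452, 0.102, 0.134], [0.46, 0.224, 0.0]]
194 [[0.431, 0.212, 0.002], [0.438, 0.214, -0.002], [0.445, 0.211, 0.0], [0.452, 0.217, -0.007], [0.459, 0.207, 0.002]]
```

View pics/m2.png

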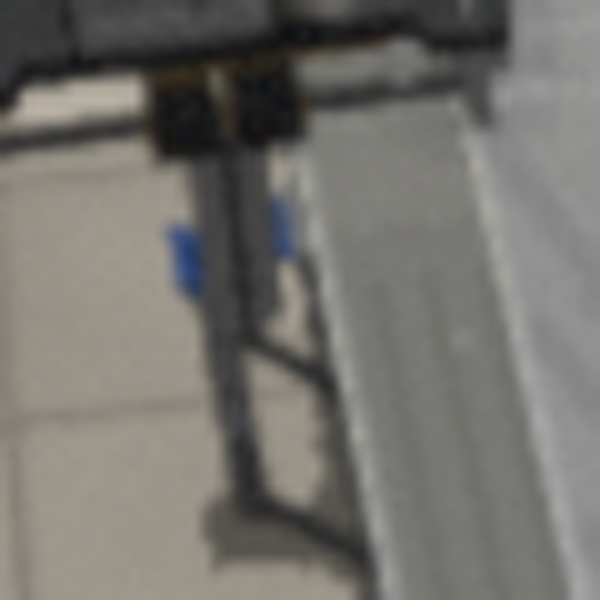

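```bash
python3 - <<'E'
from h import *
c=ctrl.camera("side"); o=ctrl.get_obs(); print(o["ee_pos"],o["qpos"])
v,u=np.mgrid[145:190,190:225]; uv=np.c_[u.ravel(),v.ravel()]; P=by_range(c,uv)
k=(P[:,2]>.13)&(P[:,2]<.25)&(abs(P[:,1]-.142)<.008)&(abs(P[:,0]-.4586)<.03)
for z in np.arange(.13,.25,.008):
    Q=P[k&(abs(P[:,2]-z)<.004)]
    if len(Q): print(z.round(3),len(Q),Q.min(0).round(3),Q.max(0).round(3))
E
```

```text
[0.45742381 0.14978363 0.15236382] [ 2.40352862e-01  1.76228074e-01  1.75039462e+00 -3.52892207e-05
  1.21380507e+00  1.98520116e-01]
0.138 9 [0.447 0.136 0.135] [0.457 0.149 0.142]
0.146 4 [0.45  0.135 0.142] [0.457 0.143 0.148]
0.178 8 [0.45  0.136 0.179] [0.47  0.144 0.181]
0.186 12 [0.447 0.137 0.182] [0.47  0.146 0.189]
0.194 13 [0.448 0.137 0.19 ] [0.47  0.145 0.198]
0.202 15 [0.449 0.136 0.198] [0.471 0.145 0.206]
0.21 12 [0.449 0.137 0.207] [0.472 0.144 0.214]
0.218 16 [0.447 0.135 0.214] [0.469 0.147 0.222]
0.226 15 [0.447 0.138 0.222] [0.47  0.146 0.229]
0.234 16 [0.448 0.135 0.23 ] [0.471 0.146 0.236]
0.242 14 [0.447 0.136 0.238] [0.471 0.145 0.246]
```

The fingertip range readings show the real finger ends about 25 mm above the reported TCP, so the fingers closed above the bar. I'll correct for that: open, go deeper and grip again.

Request:
carry_out:
  motion: "0 0 0.01 0 0 0 140; -0.005 0 0 0 0 0 140; 0 0 0 0 0 0 140; 0 0 0 0 0 0 140; 0 0 0 0 0 0 140; 0 0 0 0 0 0 140; 0 0 -0.017 0 0 0 140; 0 0 -0.017 0 0 0 140; 0 0 -0.017 0 0 0 140; 0 0 -0.016 0 0 0 140; 0 0 0 0 0 0 255; 0 0 0 0 0 0 255; 0 0 0 0 0 0 255; 0 0 0 0 0 0 255; 0 0 0 0 0 0 255; 0 0 0 0 0 0 255; 0 0 0 0 0 0 255; 0 0 0 0 0 0 255; 0 0 0 0 0 0 255"
  grip_force: 20

```text
time_s: 5.47
ee_pos: [0.4515, 0.1498, 0.0956]
eef_rot: [-3.141, -0.0, 1.613]
force: [-7.7, -0.4, 8.2]
grip_width: 0.0112
grip_force: 20.0
```

```bash
python3 - <<'E'
import numpy as np
t=np.linspace(0,1.32,21)+np.arctan2(65,200); f=-.2103*np.cos(t); z=.2103*np.sin(t)
print("; ".join(f"{a*.9992:.4f} {a*.04:.4f} {b:.4f} 0 0 0 255" for a,b in zip(np.diff(f),np.diff(z))))
E
```

```text
0.0047 0.0002 0.0130 0 0 0 255; 0.0056 0.0002 0.0127 0 0 0 255; 0.0064 0.0003 0.0123 0 0 0 255; 0.0072 0.0003 0.0119 0 0 0 255; 0.0080 0.0003 0.0114 0 0 0 255; 0.0087 0.0003 0.0108 0 0 0 255; 0.0094 0.0004 0.0102 0 0 0 255; 0.0100 0.0004 0.0096 0 0 0 255; 0.0106 0.0004 0.0089 0 0 0 255; 0.0112 0.0004 0.0082 0 0 0 255; 0.0117 0.0005 0.0074 0 0 0 255; 0.0122 0.0005 0.0066 0 0 0 255; 0.0126 0.0005 0.0058 0 0 0 255; 0.0129 0.0005 0.0050 0 0 0 255; 0.0132 0.0005 0.0041 0 0 0 255; 0.0135 0.0005 0.0032 0 0 0 255; 0.0137 0.0005 0.0023 0 0 0 255; 0.0138 0.0006 0.0014 0 0 0 255; 0.0139 0.0006 0.0005 0 0 0 255; 0.0139 0.0006 -0.0004 0 0 0 255
```

Request:
carry_out:
  motion: "0.0047 0.0002 0.013 0 0 0 255; 0.0056 0.0002 0.0127 0 0 0 255; 0.0064 0.0003 0.0123 0 0 0 255; 0.0072 0.0003 0.0119 0 0 0 255; 0.008 0.0003 0.0114 0 0 0 255; 0.0087 0.0003 0.0108 0 0 0 255; 0.0094 0.0004 0.0102 0 0 0 255; 0.01 0.0004 0.0096 0 0 0 255; 0.0106 0.0004 0.0089 0 0 0 255; 0.0112 0.0004 0.0082 0 0 0 255"
  grip_force: 15

```text
time_s: 6.3
ee_pos: [0.5335, 0.1534, 0.2064]
eef_rot: [3.141, -0.001, 1.613]
force: [-6.2, 1.2, 8.1]
grip_width: 0.0113
grip_force: 15.0
```

Request:
carry_out:
  motion: "0.0117 0.0005 0.0074 0 0 0 255; 0.0122 0.0005 0.0066 0 0 0 255; 0.0126 0.0005 0.0058 0 0 0 255; 0.0129 0.0005 0.005 0 0 0 255; 0.0132 0.0005 0.0041 0 0 0 255; 0.0135 0.0005 0.0032 0 0 0 255; 0.0137 0.0005 0.0023 0 0 0 255; 0.0138 0.0006 0.0014 0 0 0 255; 0.0139 0.0006 0.0005 0 0 0 255; 0.0139 0.0006 -0.0004 0 0 0 255; 0 0 0 0 0 0 255; 0 0 0 0 0 0 255; 0 0 0 0 0 0 255"

```text
time_s: 7.38
ee_pos: [0.6652, 0.158, 0.2402]
eef_rot: [3.141, 0.0, 1.613]
force: [1.1, -2.2, 1.8]
grip_width: 0.0116
grip_force: 15.0
```

Request:
carry_out:
  motion: "0 0 0 0 0 0 120; 0 0 0 0 0 0 120; 0 0 0 0 0 0 120; 0 0 0 0 0 0 120; 0 0 0 0 0 0 120; 0 0 0.02 0 0 0 120; 0 0 0.03 0 0 0 120; 0 0 0.03 0 0 0 120; -0.03 -0.02 0.01 0 0 -7 0; -0.03 -0.03 0 0 0 -7 0; -0.01 -0.04 0 0 0 -7 0; 0 -0.04 0 0 0 -7 0; 0 -0.04 0 0 0 -7 0; 0 -0.04 0 0 0 -7 0; 0 -0.04 0 0 0 -7 0; 0 -0.04 0 0 0 -7 0; 0 -0.04 -0.03 0 0 -7 0; 0 -0.04 -0.03 0 0 -7 0; 0 -0.04 -0.03 0 0 -7 0; 0.01 -0.04 -0.03 0 0 -7 0"

```text
time_s: 9.05
ee_pos: [0.6031, -0.2657, 0.2296]
eef_rot: [3.141, -0.0, 0.14]
force: [0.0, 0.8, 0.2]
grip_width: 0.0942
grip_force: 0.0
```

```bash
python3 - <<'E'
from h import *
o=ctrl.get_obs(); print(o["ee_pos"],o["eef_rot"])
for n in ("top","side"):
    c=ctrl.camera(n); print(n); cv2.imwrite(f"pics/{n}2.png",c["pixels"][:,:,::-1])
    for x in cups(c): print(*x)
E
```

```text
[ 0.60305235 -0.2656594   0.2296158 ] [ 3.14134946e+00 -3.36045951e-04  1.40083185e-01]
top
red [362. 217.] 108 [ 0.5899 -0.3309  0.0608] 55
yellow [261. 149.] 233 [0.8441 0.0261 0.0606] 160
yellow [325. 214.] 210 [ 0.605  -0.1947  0.061 ] 148
yellow [302. 241.] 227 [ 0.5081 -0.1129  0.062 ] 176
side
red [278. 311.] 40 [ 0.6189 -0.3242  0.0624] 40
yellow [326. 211.] 120 [0.8443 0.0216 0.0618] 114
```

View pics/side2.png

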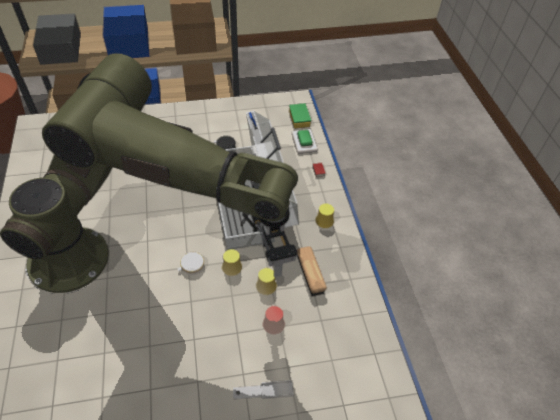

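The lid is open, standing up at (265,135), and the cups have not moved. The arm is above and to the left of the red tumbler at (275,318).

Request:
carry_out:
  motion: "0 -0.02 0 0 0 -3 0; 0 -0.022 0 0 0 -3 0; 0.001 -0.021 0 0 0 0 0; 0 0 -0.03 0 0 0 0; 0 0 -0.03 0 0 0 0; 0 0 -0.03 0 0 0 0; 0 0 -0.03 0 0 0 0; 0 0 -0.03 0 0 0 0; 0 0 -0.03 0 0 0 0; 0 0 0 0 0 0 0; 0 0 0 0 0 0 0"

```text
time_s: 10.07
ee_pos: [0.6048, -0.3262, 0.0502]
eef_rot: [-3.14, 0.001, 0.043]
force: [-0.1, -0.5, 0.3]
grip_width: 0.094
grip_force: 0.0
```

```bash
python3 - <<'E'
from h import *
o=ctrl.get_obs(); print(o["ee_pos"],o["eef_rot"])
c=ctrl.camera("side")
R=Rn.from_euler("xyz",c["attitude"]).as_matrix()
for x in cups(c): print(*x)
cv2.imwrite("pics/s3.png",cv2.resize(c["pixels"][260:360,210:340,::-1],None,fx=6,fy=6,interpolation=cv2.INTER_CUBIC))
E
```

```text
[ 0.60483273 -0.32621921  0.05015682] [-3.14047527e+00  1.47303000e-03  4.29045551e-02]
yellow [326. 211.] 117 [0.8444 0.0196 0.0619] 113
```

View pics/s3.png

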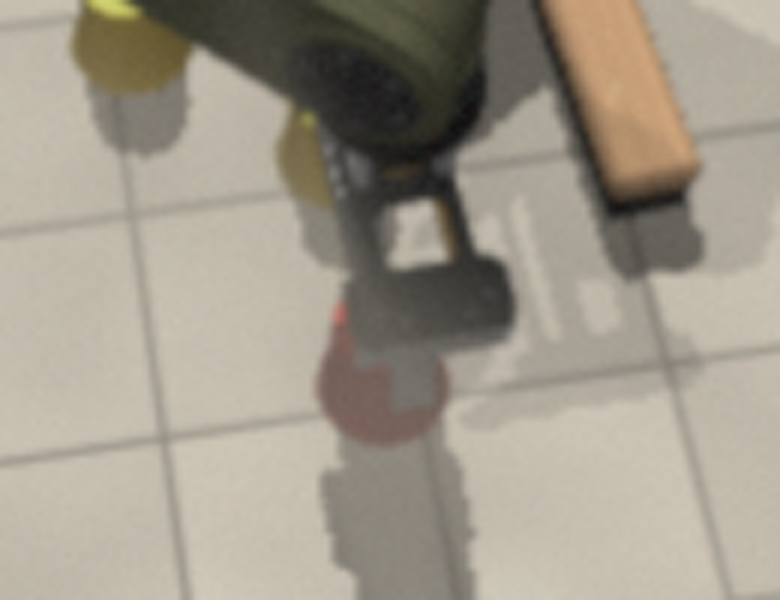

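The near finger's end is at crop (412,408) and the tumbler's mouth spans 318–450. I'll compare their x positions.

```bash
python3 - <<'E'
from h import *
c=ctrl.camera("side")
px=lambda a: np.array(a)/6+[209.6,259.6]
print("finger L/R/tip",by_range(c,px([[396,385],[412,385],[430,385],[412,395],[412,404]])).round(4))
print("mouth L,R at z~.01",on_plane(c,px([[318,385],[450,385]]),.003).round(4))
for ce,a,P in blobs(c,"red",90,50): print(ce,a,P.min(0).round(3),P.max(0).round(3))
h=cv2.cvtColor(c["pixels"],cv2.COLOR_RGB2HSV); print(h[int(px([0,390])[1]),int(px([350,0])[0])])
E
```

```text
finger L/R/tip [[ 0.5995 -0.3819  0.1035]
 [ 0.6065 -0.3872  0.1114]
 [ 0.6152 -0.386   0.1064]
 [ 0.6071 -0.3865  0.0984]
 [ 0.6076 -0.3854  0.0903]]
mouth L,R at z~.01 [[ 0.5753 -0.3276  0.003 ]
 [ 0.639  -0.3378  0.003 ]]
[318.46296296 168.49074074] 108 [0.862 0.228 0.01 ] [0.9   0.285 0.025]
[  9  62 119]
```

Request:
carry_out:
  motion: "0 -0.002 -0.02 0 0 0 0; 0 0 -0.02 0 0 0 0; 0 0 -0.014 0 0 0 0; 0 0 0 0 0 0 0; 0 0 0 0 0 0 255; 0 0 0 0 0 0 255; 0 0 0 0 0 0 255; 0 0 0 0 0 0 255; 0 0 0 0 0 0 255; 0 0 0 0 0 0 255; 0 0 0 0 0 0 255; 0 0 0 0 0 0 255; 0 0 0 0 0 0 255"
  grip_force: 15

```text
time_s: 11.25
ee_pos: [0.6051, -0.329, -0.0035]
eef_rot: [3.141, -0.0, 0.042]
force: [0.4, -0.7, 3.2]
grip_width: 0.0539
grip_force: 14.6
```

Gripped: width 53.9 mm. The reported TCP now lies about at the mouth plane. I'll lift, carry toward peg 2 and tilt.

Request:
carry_out:
  motion: "0 0 0.025 0 0 0 255; 0 0 0.04 0 0 0 255; 0 0 0.04 0 0 0 255; 0 0 0.04 0 0 0 255; 0 0 0.04 0 0 0 255; -0.0047 0.038 0 0 0 0 255; -0.0047 0.038 0 0 0 0 255; -0.0047 0.038 0 0 0 0 255; -0.0047 0.038 0 0 0 0 255; -0.0047 0.038 0 0 0 0 255; -0.0047 0.038 0 0 0 0 255; -0.0047 0.038 0 0 0 0 255; -0.0047 0.038 0 0.28 -7 0 255; -0.0047 0.038 0 0.28 -7 0 255; -0.0047 0.038 0 0.28 -7 0 255; -0.0047 0.038 0 0 0 0 255; -0.0047 0.038 0 0 0 0 255; -0.0047 0.038 0 0 0 0 255; -0.0039 0.039 0 0 0 0 255; 0 0 0 0 0 0 255"

```text
time_s: 12.92
ee_pos: [0.5387, 0.2095, 0.1813]
eef_rot: [-3.141, -0.367, 0.046]
force: [-0.4, -0.6, -0.9]
grip_width: 0.0539
grip_force: 14.3
```

```bash
python3 - <<'E'
from h import *
print(ctrl.get_obs()["ee_pos"])
for n in ("side","top"):
    c=ctrl.camera(n)
    for ce,a,P in blobs(c,"red",90,40):
        if abs(P[:,0].mean()-.55)<.1: print(n,ce.round(),a,P.min(0).round(3),P.max(0).round(3),P.mean(0).round(3))
    if n=="side": cv2.imwrite("pics/s4.png",cv2.resize(c["pixels"][90:260,160:320,::-1],None,fx=3.5,fy=3.5,interpolation=cv2.INTER_CUBIC))
E
```

```text
[0.53874456 0.20954862 0.18132067]
side [226. 151.] 196 [ 0.448 -1.015  0.016] [0.583 0.465 1.352] [0.54  0.194 0.211]
top [202. 231.] 220 [ 0.47  -0.047  0.01 ] [0.575 0.277 1.607] [0.542 0.206 0.228]
```

View pics/s4.png

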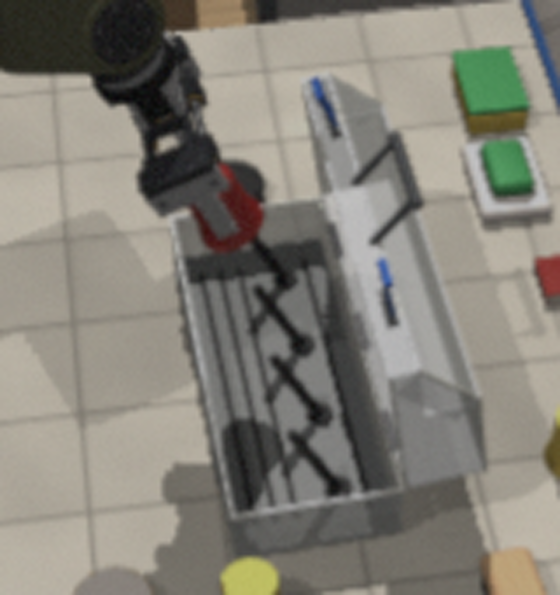

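```bash
python3 - <<'E'
from h import *
R=Rn.from_euler("xyz",ctrl.get_obs()["eef_rot"]).as_matrix(); e=ctrl.get_obs()["ee_pos"]; print(e)
for n in ("side","top"):
    c=ctrl.camera(n)
    P=np.vstack([P for _,a,P in blobs(c,"red",90,40) if abs(np.median(P[:,0])-.55)<.1])
    q=(P-e)@R; q=q[(abs(q)<.09).all(1)]
    print(n,len(q),np.percentile(q,[2,10,50,90,98],axis=0).round(4).tolist())
    for z in np.arange(-.07,.03,.01):
        s=q[abs(q[:,2]-z)<.005]
        if len(s)>3: print(round(z,3),len(s),s.min(0).round(3),s.max(0).round(3))
E
```

```text
[0.53944155 0.20536882 0.18096031]
side 188 [[-0.0226, -0.0083, -0.0677], [-0.0171, 0.0028, -0.059], [0.0169, 0.0197, -0.0238], [0.0273, 0.0305, -0.0082], [0.0304, 0.0336, -0.0042]]
-0.07 8 [ 0.013 -0.012 -0.071] [ 0.023  0.024 -0.066]
-0.06 19 [-0.016 -0.008 -0.065] [ 0.027  0.027 -0.055]
-0.05 18 [-0.02   0.005 -0.055] [ 0.028  0.026 -0.045]
-0.04 23 [-0.02  -0.002 -0.045] [ 0.027  0.027 -0.035]
-0.03 21 [-0.02   0.003 -0.035] [ 0.028  0.026 -0.025]
-0.02 37 [-0.025 -0.004 -0.025] [ 0.029  0.034 -0.016]
-0.01 54 [-0.025 -0.016 -0.015] [ 0.033  0.035 -0.005]
0.0 8 [-0.022  0.001 -0.005] [0.031 0.031 0.001]
top 205 [[0.0067, -0.0266, -0.0686], [0.01, -0.0179, -0.0664], [0.02, 0.0035, -0.0399], [0.0275, 0.022, -0.0099], [0.0302, 0.0273, -0.0047]]
-0.07 33 [ 0.008 -0.018 -0.072] [ 0.024  0.019 -0.065]
-0.06 47 [ 0.006 -0.026 -0.065] [ 0.026  0.024 -0.056]
-0.05 15 [ 0.012 -0.016 -0.054] [ 0.026  0.025 -0.045]
-0.04 20 [ 0.006 -0.027 -0.045] [ 0.027  0.024 -0.035]
-0.03 19 [ 0.007 -0.028 -0.035] [ 0.027  0.027 -0.025]
-0.02 39 [ 0.009 -0.026 -0.024] [ 0.03   0.028 -0.015]
-0.01 27 [ 0.01  -0.028 -0.015] [ 0.032  0.03  -0.005]
0.0 5 [ 0.006 -0.028 -0.005] [0.03  0.031 0.001]
```

Request:
carry_out:
  motion: "-0.002 -0.001 -0.025 0 0 0 255; 0 0 -0.026 0 0 0 255; 0.0063 0 -0.0137 0 0 0 255; 0.0063 0 -0.0137 0 0 0 255; 0.0063 0 -0.0137 0 0 0 255; 0.0063 0 -0.0137 0 0 0 255; 0.0063 0 -0.0137 0 0 0 255; 0 0 0 0 0 0 255; 0 0 0 0 0 0 255"

```text
time_s: 13.87
ee_pos: [0.5695, 0.2017, 0.0614]
eef_rot: [3.14, -0.366, 0.04]
force: [-0.6, -0.2, 0.9]
grip_width: 0.0535
grip_force: 14.3
```

```bash
python3 - <<'E'
from h import *
c=ctrl.camera("side"); cv2.imwrite("pics/s5.png",cv2.resize(c["pixels"][110:240,190:300,::-1],None,fx=4.5,fy=4.5,interpolation=cv2.INTER_CUBIC))
E
```

```text
(no output)
```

View pics/s5.png

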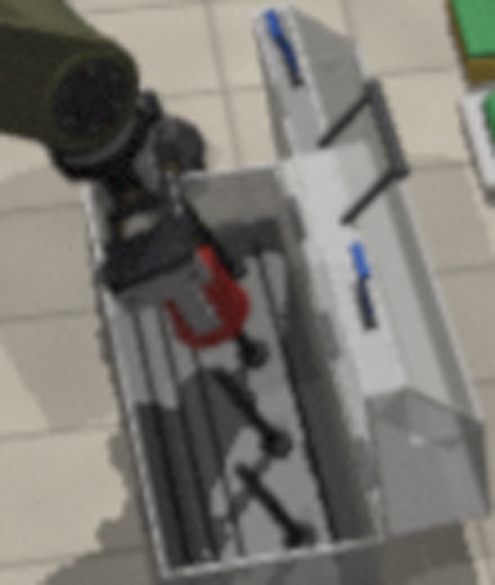

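The red tumbler is over peg 2: its root shows at (255,345) and its rod goes into the mouth. I'll push on the remaining distance.

Request:
carry_out:
  motion: "0.0032 0.001 -0.007 0 0 0 255; 0.0032 0 -0.007 0 0 0 255; 0 0 0 0 0 0 255; 0 0 0 0 0 0 255"

```text
time_s: 14.25
ee_pos: [0.5764, 0.2042, 0.048]
eef_rot: [3.141, -0.368, 0.042]
force: [-0.4, -0.4, 4.1]
grip_width: 0.0541
grip_force: 14.8
```

Request:
carry_out:
  motion: "0.0008 0 -0.0015 0 0 0 255; 0 0 0 0 0 0 60; 0 0 0 0 0 0 60; 0 0 0 0 0 0 60; 0 0 0 0 0 0 60; 0 0 0 0 0 0 60; -0.0055 0 0.014 0 0 0 60; -0.0055 0 0.014 0 0 0 60; -0.0055 0 0.014 0 0 0 60; -0.0055 0 0.014 0 0 0 60; -0.0055 0 0.014 0 0 0 60; -0.0055 0 0.014 0 0 0 60; -0.01 0 0.04 0 0 0 0; 0.01 -0.035 0.02 -0.28 7 0 0; 0.01 -0.04 0 -0.28 7 0 0; 0.012 -0.04 0 -0.28 7 0 0; 0.01 -0.04 0 0 0 0 0; 0.01 -0.04 0 0 0 0 0; 0.01 -0.04 0 0 0 0 0; 0 -0.04 0 0 0 0 0"

```text
time_s: 15.92
ee_pos: [0.5962, -0.0723, 0.1891]
eef_rot: [3.141, -0.002, 0.042]
force: [-0.1, 0.2, -0.2]
grip_width: 0.0941
grip_force: 0.0
```

```bash
python3 - <<'E'
from h import *
o=ctrl.get_obs(); print(o["ee_pos"],o["eef_rot"])
for n in ("top","side"):
    c=ctrl.camera(n); print(n)
    for x in cups(c): print(*x)
    for ce,a,P in blobs(c,"red",90,40):
        P=P[(P[:,2]>.03)&(P[:,2]<.2)]
        if len(P)>20: print("red",ce.round(),a,P.min(0).round(3),P.max(0).round(3),P.mean(0).round(3))
E
```

```text
[ 0.59618191 -0.07226394  0.18909882] [ 3.14128083e+00 -2.13646614e-03  4.16813652e-02]
top
yellow [261. 148.] 209 [0.8451 0.0261 0.0617] 165
yellow [327. 213.] 179 [ 0.6049 -0.2006  0.0619] 126
red [211. 228.] 303 [0.53  0.17  0.043] [0.595 0.228 0.122] [0.559 0.198 0.097]
side
red [234. 177.] 321 [0.5646 0.1841 0.062 ] 74
yellow [326. 210.] 129 [0.8455 0.0214 0.0627] 126
red [234. 177.] 357 [0.53  0.17  0.031] [0.596 0.296 0.122] [0.559 0.189 0.09 ]
```

Request:
carry_out:
  motion: "0.003 -0.031 0 0 0 0 0; 0.002 -0.031 0 0 0 0 0; 0.002 -0.031 0 0 0 0 0; 0.002 -0.029 -0.02 0 0 0 0; 0 0 -0.03 0 0 0 0; 0 0 -0.03 0 0 0 0; 0 0 -0.03 0 0 0 0; 0 0 0 0 0 0 0; 0 0 0 0 0 0 0"

```text
time_s: 16.77
ee_pos: [0.6041, -0.1914, 0.0793]
eef_rot: [-3.141, -0.0, 0.042]
force: [-0.1, 1.3, 1.0]
grip_width: 0.094
grip_force: 0.0
```

```bash
python3 - <<'E'
from h import *
print(ctrl.get_obs()["ee_pos"])
for n in ("top","side"):
    c=ctrl.camera(n)
    for ce,a,P in blobs(c,"yellow"):
        P=P[(P[:,2]>.003)&(P[:,2]<.08)]
        if len(P)>8: print(n,ce.round(),a,P.min(0).round(3),P.max(0).round(3))
    for ce,a,P in blobs(c,"yellow",90,30):
        if abs(P[:,0].mean()-.6)<.05: print("loose",n,ce.round(),a,P.min(0).round(3),P.max(0).round(3))
E
```

```text
[ 0.60413381 -0.19141264  0.07926469]
top [261. 149.] 231 [ 0.816 -0.     0.007] [0.868 0.054 0.073]
top [327. 219.] 25 [ 0.579 -0.216  0.02 ] [ 0.586 -0.191  0.062]
top [298. 240.] 91 [ 0.489 -0.11   0.007] [ 0.535 -0.083  0.068]
loose top [333. 208.] 1307 [ 0.47  -0.246  0.003] [ 0.652 -0.047  1.607]
side [326. 211.] 111 [ 0.822 -0.001  0.049] [0.866 0.044 0.069]
loose side [261. 276.] 38 [ 0.583 -0.218  0.056] [ 0.596 -0.184  0.067]
```

Request:
carry_out:
  motion: "0.001 -0.003 -0.028 0 0 0 0; 0 0 -0.028 0 0 0 0; 0 0 -0.027 0 0 0 0; 0 0 0 0 0 0 0; 0 0 0 0 0 0 255; 0 0 0 0 0 0 255; 0 0 0 0 0 0 255; 0 0 0 0 0 0 255; 0 0 0 0 0 0 255; 0 0 0 0 0 0 255; 0 0 0 0 0 0 255; 0 0 0 0 0 0 255; 0 0 0 0 0 0 255"
  grip_force: 15

```text
time_s: 17.95
ee_pos: [0.6058, -0.1954, -0.0025]
eef_rot: [3.141, -0.004, 0.042]
force: [-1.4, -0.8, 5.8]
grip_width: 0.0544
grip_force: 15.0
```

Request:
carry_out:
  motion: "0 0 0.025 0 0 0 255; 0 0 0.04 0 0 0 255; 0 0 0.04 0 0 0 255; 0 0 0.04 0 0 0 255; 0 0 0.04 0 0 0 255; -0.0086 0.03 0 0 0 0 255; -0.0086 0.03 0 0 0 0 255; -0.0086 0.03 0 0.28 -7 0 255; -0.0086 0.03 0 0.28 -7 0 255; -0.0086 0.03 0 0.28 -7 0 255; -0.0086 0.03 0 0 0 0 255; -0.0086 0.03 0 0 0 0 255; 0 0 0 0 0 0 255; 0 0 -0.02 0 0 0 255; 0 0 0 0 0 0 255; 0 0 0 0 0 0 255"

```text
time_s: 19.28
ee_pos: [0.5451, 0.0142, 0.1612]
eef_rot: [3.141, -0.365, 0.042]
force: [0.5, 0.6, -0.1]
grip_width: 0.0542
grip_force: 14.8
```

```bash
python3 - <<'E'
from h import *
R=Rn.from_euler("xyz",ctrl.get_obs()["eef_rot"]).as_matrix(); e=ctrl.get_obs()["ee_pos"]; print(e)
for n in ("side","top"):
    c=ctrl.camera(n)
    L=[by for _,a,by in blobs(c,"yellow",90,40) if a<800]
    q=(np.vstack(L)-e)@R; q=q[(abs(q)<.09).all(1)]
    print(n,len(q),np.percentile(q,[2,10,50,90,98],axis=0).round(4).tolist())
    if n=="top":
      for ce,a,P in blobs(c,"red",90,40):
        P=P[(P[:,2]>.03)&(P[:,2]<.2)]
        if len(P)>20: print("red",ce.round(),a,P.min(0).round(3),P.max(0).round(3),P.mean(0).round(3))
E
```

```text
[0.54509821 0.01421489 0.16118461]Traceback (most recent call last):
  File "<stdin>", line 7, in <module>
    return _quantile_unchecked(
        a, q, axis, out, overwrite_input, method, keepdims, weights)
    return _ureduce(a,
                    func=_quantile_ureduce_func,
    ...<5 lines>...
                    overwrite_input=overwrite_input,
                    method=method)
    r = func(a, **kwargs)
    result = _quantile(arr,
                       quantiles=q,
    ...<2 lines>...
                       out=out,
                       weights=wgt)
    slices_having_nans = np.isnan(arr[-1, ...])
                                  ~~~^^^^^^^^^
IndexError: index -1 is out of bounds for axis 0 with size 0
```

Request:
carry_out:
  motion: "0.001 0 -0.015 0 0 0 255; 0 0 -0.016 0 0 0 255; 0.0063 0 -0.0137 0 0 0 255; 0.0063 0 -0.0137 0 0 0 255; 0.0063 0 -0.0137 0 0 0 255; 0.0063 0 -0.0137 0 0 0 255; 0 0 0 0 0 0 255; 0 0 0 0 0 0 255"

```text
time_s: 20.0
ee_pos: [0.5718, 0.014, 0.0761]
eef_rot: [3.141, -0.367, 0.041]
force: [0.2, 0.1, -0.6]
grip_width: 0.0547
grip_force: 14.8
```

```bash
python3 - <<'E'
from h import *
c=ctrl.camera("side"); cv2.imwrite("pics/s6.png",cv2.resize(c["pixels"][110:260,180:300,::-1],None,fx=4,fy=4,interpolation=cv2.INTER_CUBIC))
E
```

```text
(no output)
```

View pics/s6.png

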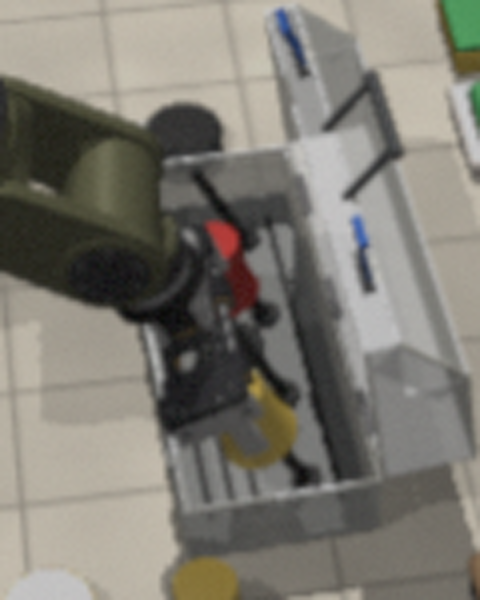

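The yellow tumbler at (258,420) is going onto peg 0, whose root shows at (300,470). The red one hangs at (235,265) on peg 2. Next I push on fully, release and back off.

Request:
carry_out:
  motion: "0.0063 0 -0.0137 0 0 0 255; 0.0063 0 -0.0145 0 0 0 255; 0.0008 0 -0.0015 0 0 0 255; 0 0 0 0 0 0 255; 0 0 0 0 0 0 255"

```text
time_s: 20.47
ee_pos: [0.5854, 0.0143, 0.0474]
eef_rot: [3.14, -0.368, 0.042]
force: [-0.9, -0.3, -0.6]
grip_width: 0.0557
grip_force: 14.4
```

Request:
carry_out:
  motion: "0.0012 0 -0.0028 0 0 0 255; 0.0008 0 -0.002 0 0 0 255; 0 0 0 0 0 0 255"

```text
time_s: 20.72
ee_pos: [0.589, 0.0143, 0.0449]
eef_rot: [3.14, -0.373, 0.042]
force: [-10.0, -0.9, 23.4]
grip_width: 0.0568
grip_force: 17.8
```

Request:
carry_out:
  motion: "-0.001 0 0.002 0 0 0 65; 0 0 0 0 0 0 65; 0 0 0 0 0 0 65; 0 0 0 0 0 0 65; 0 0 0 0 0 0 65; 0 0 0 0 0 0 65; -0.0055 0 0.014 0 0 0 65; -0.0055 0 0.014 0 0 0 65; -0.0055 0 0.014 0 0 0 65; -0.0055 0 0.014 0 0 0 65; -0.0055 0 0.014 0 0 0 65; -0.0055 0 0.014 0 0 0 65; -0.01 0 0.035 0 0 0 120; -0.005 0 0.035 -0.28 7 0 120; -0.005 0 0.035 -0.28 7 0 120; -0.005 0 0.035 -0.28 7 0 120; 0 0.02 0.03 0 0 7 120; 0 0.02 0.02 0 0 7 120; 0 0.02 0 0 0 7 120; 0 0.02 0 0 0 7 120"

```text
time_s: 22.38
ee_pos: [0.5326, 0.0956, 0.2973]
eef_rot: [3.141, -0.072, 0.537]
force: [-0.1, 0.2, -0.5]
grip_width: 0.0497
grip_force: 0.0
```

```bash
python3 - <<'E'
from h import *
o=ctrl.get_obs(); print(o["ee_pos"],o["eef_rot"])
for n in ("side","top"):
    c=ctrl.camera(n); print(n)
    for col in ("red","yellow"):
      for ce,a,P in blobs(c,col,110,40):
        P=P[(P[:,2]>.03)&(P[:,2]<.2)]
        if len(P)>20: print(col,ce.round(),a,P.min(0).round(3),P.max(0).round(3),P.mean(0).round(3))
    for ce,a,P in blobs(c,"blue"):
        if a<300: print("blue",ce.round(1),a,np.median(P,0).round(4))
    # bar of the open lid: dark things 0.26..0.30 up
    v,u=np.mgrid[100:300,100:400]; uv=np.c_[u.ravel(),v.ravel()]; P=by_range(c,uv)
    k=(P[:,2]>.262)&(P[:,2]<.295)&(P[:,0]>.62)&(P[:,0]<.76)&(P[:,1]>.09)&(P[:,1]<.23)
    if k.any(): print("bar",k.sum(),np.median(P[k],0).round(4),P[k].min(0).round(3),P[k].max(0).round(3))
    if n=="side": cv2.imwrite("pics/s7.png",cv2.resize(c["pixels"][90:270,170:330,::-1],None,fx=3.3,fy=3.3,interpolation=cv2.INTER_CUBIC))
E
```

```text
[0.53256077 0.09556063 0.29731547] [ 3.14147946 -0.07224703  0.53744989]
side
red [234. 177.] 350 [0.53  0.166 0.034] [0.591 0.296 0.123] [0.559 0.191 0.09 ]
yellow [326. 210.] 144 [ 0.821 -0.001  0.05 ] [0.87  0.048 0.07 ] [0.846 0.021 0.062]
yellow [242. 213.] 176 [ 0.537 -0.014  0.1  ] [0.586 0.038 0.12 ] [0.562 0.009 0.111]
yellow [236. 254.] 42 [ 0.515 -0.129  0.048] [ 0.535 -0.094  0.068] [ 0.525 -0.111  0.062]
blue [327.8 140.1] 120 [ 9.584e-01  4.035e-01 -1.000e-04]
blue [370.3 257.9] 101 [ 0.9585 -0.1447 -0.0016]
bar 113 [0.6894 0.1582 0.2809] [0.672 0.107 0.262] [0.699 0.208 0.289]
top
yellow [261. 148.] 243 [0.818 0.001 0.031] [0.871 0.052 0.071] [0.842 0.026 0.058]
yellow [267. 224.] 241 [ 0.537 -0.018  0.049] [0.605 0.032 0.123] [0.569 0.006 0.097]
yellow [302. 241.] 229 [ 0.484 -0.137  0.033] [ 0.533 -0.086  0.07 ] [ 0.508 -0.112  0.06 ]
blue [173.8 199.9] 34 [0.6338 0.2828 0.2756]
bar 151 [0.6903 0.1619 0.2799] [0.676 0.113 0.263] [0.7   0.211 0.287]
```

View pics/s7.png

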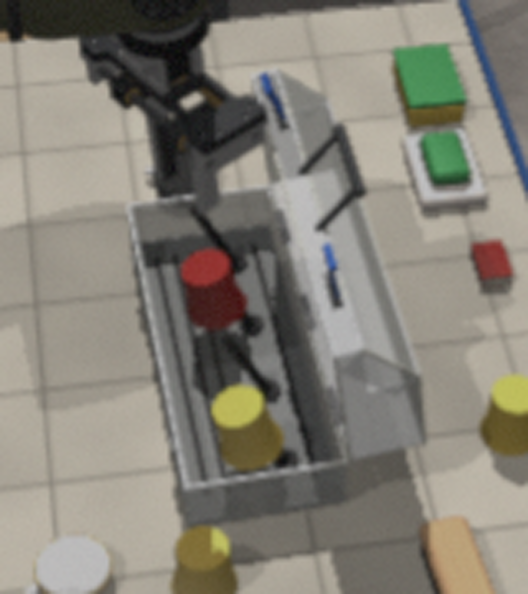

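Both tumblers hang on their pegs, red at (212,290) and yellow at (245,428), with nothing else disturbed. The bar of the open lid is at about (0.690, 0.160), centre height 0.275. I'll go above it.

Request:
carry_out:
  motion: "0 0 0.02 -2.1 3.55 0 120; 0.0157 0.0065 0 0 0 7 120; 0.0157 0.0065 0 0 0 7 120; 0.0157 0.0065 0 0 0 7 120; 0.0157 0.0065 0 0 0 7 120; 0.0157 0.0065 0 0 0 7 120; 0.0157 0.0065 0 0 0 7 120; 0.0157 0.0065 0 0 0 7 120; 0.0157 0.0065 0 0 0 7 120; 0.0157 0.0065 0 0 0 5.7 120; 0.0157 0.0065 0 0 0 0 120; 0 0 0 0 0 0 120; 0 0 0 0 0 0 120"

```text
time_s: 23.57
ee_pos: [0.6895, 0.159, 0.3147]
eef_rot: [-3.139, 0.002, 1.606]
force: [-0.8, 0.3, -0.6]
grip_width: 0.0495
grip_force: 0.0
```

Request:
carry_out:
  motion: "0.001 0.001 -0.0195 0 0 0 120; 0 0 -0.0195 0 0 0 120; 0 0 -0.0195 0 0 0 120; 0 0 -0.0195 0 0 0 120; 0 0 0 0 0 0 120; 0 0 0 0 0 0 255; 0 0 0 0 0 0 255; 0 0 0 0 0 0 255; 0 0 0 0 0 0 255; 0 0 0 0 0 0 255; 0 0 0 0 0 0 255; 0 0 0 0 0 0 255; 0 0 0 0 0 0 255"
  grip_force: 15

```text
time_s: 24.65
ee_pos: [0.6904, 0.1607, 0.2386]
eef_rot: [3.141, 0.001, 1.608]
force: [1.9, 0.6, 2.5]
grip_width: 0.0114
grip_force: 15.0
```

```bash
python3 - <<'E'
import numpy as np
t=np.linspace(1.45,0,29)+np.arctan2(65,200); f=-.2103*np.cos(t); z=.2103*np.sin(t)
r=[f"{a*.9992:.4f} {a*.04:.4f} {b:.4f} 0 0 0 255" for a,b in zip(np.diff(f),np.diff(z))]
print("; ".join(r[:14])); print("; ".join(r[14:]))
E
```

```text
-0.0107 -0.0004 0.0018 0 0 0 255; -0.0108 -0.0004 0.0013 0 0 0 255; -0.0109 -0.0004 0.0007 0 0 0 255; -0.0109 -0.0004 0.0001 0 0 0 255; -0.0109 -0.0004 -0.0004 0 0 0 255; -0.0108 -0.0004 -0.0010 0 0 0 255; -0.0108 -0.0004 -0.0016 0 0 0 255; -0.0107 -0.0004 -0.0021 0 0 0 255; -0.0106 -0.0004 -0.0027 0 0 0 255; -0.0104 -0.0004 -0.0032 0 0 0 255; -0.0102 -0.0004 -0.0037 0 0 0 255; -0.0100 -0.0004 -0.0043 0 0 0 255; -0.0098 -0.0004 -0.0048 0 0 0 255; -0.0095 -0.0004 -0.0053 0 0 0 255
-0.0092 -0.0004 -0.0058 0 0 0 255; -0.0089 -0.0004 -0.0062 0 0 0 255; -0.0086 -0.0003 -0.0067 0 0 0 255; -0.0082 -0.0003 -0.0071 0 0 0 255; -0.0079 -0.0003 -0.0075 0 0 0 255; -0.0075 -0.0003 -0.0079 0 0 0 255; -0.0070 -0.0003 -0.0083 0 0 0 255; -0.0066 -0.0003 -0.0087 0 0 0 255; -0.0061 -0.0002 -0.0090 0 0 0 255; -0.0057 -0.0002 -0.0093 0 0 0 255; -0.0052 -0.0002 -0.0096 0 0 0 255; -0.0047 -0.0002 -0.0098 0 0 0 255; -0.0042 -0.0002 -0.0101 0 0 0 255; -0.0036 -0.0001 -0.0103 0 0 0 255
```

Request:
carry_out:
  motion: "-0.0107 -0.0004 0.0018 0 0 0 255; -0.0108 -0.0004 0.0013 0 0 0 255; -0.0109 -0.0004 0.0007 0 0 0 255; -0.0109 -0.0004 0.0001 0 0 0 255; -0.0109 -0.0004 -0.0004 0 0 0 255; -0.0108 -0.0004 -0.001 0 0 0 255; -0.0108 -0.0004 -0.0016 0 0 0 255; -0.0107 -0.0004 -0.0021 0 0 0 255; -0.0106 -0.0004 -0.0027 0 0 0 255; -0.0104 -0.0004 -0.0032 0 0 0 255; -0.0102 -0.0004 -0.0037 0 0 0 255; -0.01 -0.0004 -0.0043 0 0 0 255; -0.0098 -0.0004 -0.0048 0 0 0 255; -0.0095 -0.0004 -0.0053 0 0 0 255; 0 0 0 0 0 0 255"

```text
time_s: 25.9
ee_pos: [0.5418, 0.1551, 0.2125]
eef_rot: [-3.14, 0.002, 1.609]
force: [0.0, 0.7, -0.8]
grip_width: 0.0118
grip_force: 15.0
```

Request:
carry_out:
  motion: "-0.0092 -0.0004 -0.0058 0 0 0 255; -0.0089 -0.0004 -0.0062 0 0 0 255; -0.0086 -0.0003 -0.0067 0 0 0 255; -0.0082 -0.0003 -0.0071 0 0 0 255; -0.0079 -0.0003 -0.0075 0 0 0 255; -0.0075 -0.0003 -0.0079 0 0 0 255; -0.007 -0.0003 -0.0083 0 0 0 255; -0.0066 -0.0003 -0.0087 0 0 0 255; -0.0061 -0.0002 -0.009 0 0 0 255; -0.0057 -0.0002 -0.0093 0 0 0 255; -0.0052 -0.0002 -0.0096 0 0 0 255; -0.0047 -0.0002 -0.0098 0 0 0 255; -0.0042 -0.0002 -0.008 0 0 0 255; 0 0 0 0 0 0 255; 0 0 0 0 0 0 255"

```text
time_s: 27.15
ee_pos: [0.4544, 0.1516, 0.1086]
eef_rot: [3.14, 0.001, 1.608]
force: [8.6, 1.6, -5.8]
grip_width: 0.0112
grip_force: 15.0
```

Request:
carry_out:
  motion: "-0.001 0 -0.004 0 0 0 255; -0.001 0 -0.004 0 0 0 255; -0.001 0 -0.004 0 0 0 255; 0 0 -0.002 0 0 0 255; 0 0 0 0 0 0 255; 0 0 0 0 0 0 255"

```text
time_s: 27.65
ee_pos: [0.4514, 0.1518, 0.0962]
eef_rot: [3.139, 0.001, 1.609]
force: [1.5, 0.2, 11.8]
grip_width: 0.0116
grip_force: 15.0
```

The lid is shut, resting with about 12 N upward force. I'll release, retreat and go above the right clasp with closed fingers.

Request:
carry_out:
  motion: "0 0 0 0 0 0 120; 0 0 0 0 0 0 120; 0 0 0 0 0 0 120; 0 0 0 0 0 0 120; 0 0 0 0 0 0 120; 0 0 0.03 0 0 0 120; 0 0 0.03 0 0 0 120; 0 -0.013 0.02 0 0 -7 255; 0 -0.013 0 0 0 -7 255; 0 -0.013 0 0 0 -7 255; 0 -0.013 0 0 0 -7 255; 0 -0.013 0 0 0 -7 255; 0 -0.013 0 0 0 -7 255; 0 -0.013 0 0 0 -7 255; 0 -0.013 0 0 0 -7 255; 0 -0.013 0 0 0 -7 255; 0 -0.013 0 0 0 -7 255; 0 -0.005 0 0 0 -7 255; 0 0 0 0 0 -7 255; 0 0 0 0 0 -5.9 255"

```text
time_s: 29.32
ee_pos: [0.4503, 0.0161, 0.175]
eef_rot: [-3.141, 0.002, 0.032]
force: [-0.7, 0.1, 0.2]
grip_width: 0.0003
grip_force: 0.0
```

```bash
python3 - <<'E'
from h import *
o=ctrl.get_obs(); print(o["ee_pos"],o["eef_rot"])
for n in ("side","top"):
    c=ctrl.camera(n)
    for ce,a,P in blobs(c,"blue",110,50,10):
        P=P[(P[:,2]>.03)&(P[:,2]<.2)]
        if a<300 and len(P)>5: print(n,"blue",ce.round(1),a,P.min(0).round(3),P.max(0).round(3),np.median(P,0).round(3))
E
```

```text
[0.45034395 0.01607591 0.17497087] [-3.14103353e+00  1.87771866e-03  3.22767028e-02]
side blue [212.9 217.1] 83 [0.451 0.008 0.085] [0.49  0.041 0.104] [0.471 0.024 0.092]
top blue [188.6 258.3] 102 [0.438 0.262 0.075] [0.479 0.292 0.095] [0.458 0.276 0.086]
```

Request:
carry_out:
  motion: "0.004 0 -0.02 0.28 -7 0 255; 0.004 0 -0.02 0.28 -7 0 255; 0 0 -0.02 0 0 0 255; 0 0 -0.02 0 0 0 255; 0 0 -0.012 0 0 0 255; 0 0 -0.012 0 0 0 255; 0 0 -0.012 0 0 0 255; 0 0 -0.012 0 0 0 255; 0 0 -0.011 0 0 0 255; 0 0 0 0 0 0 255; 0 0 0 0 0 0 255"

```text
time_s: 30.33
ee_pos: [0.4581, 0.0166, 0.0365]
eef_rot: [-3.141, -0.238, 0.042]
force: [0.5, -0.1, 0.4]
grip_width: 0.0006
grip_force: 0.0
```

Request:
carry_out:
  motion: "0.005 0 0 0 0 0 255; 0.005 0 0 0 0 0 255; 0.005 0 0 0 0 0 255; 0.004 0 -0.002 0 0 0 255; 0.004 0 -0.002 0 0 0 255; 0.003 0 0 0 0 0 255; 0 0 0 0 0 0 255; 0 0 0 0 0 0 255"

```text
time_s: 31.0
ee_pos: [0.4826, 0.0166, 0.0317]
eef_rot: [-3.14, -0.234, 0.04]
force: [-15.4, -0.4, 7.9]
grip_width: 0.0004
grip_force: 7.4
```

Request:
carry_out:
  motion: "-0.01 0 0 0 0 0 255; -0.02 0 0.01 0 0 0 255; 0 0 0.04 0 0 0 255; 0 0 0.04 0 0 0 255; 0 0 0.04 0 0 0 255; 0 0.03 0 0 0 0 255; 0 0.03 0 0 0 0 255; 0 0.03 0 0 0 0 255; 0 0.03 0 0 0 0 255; 0 0.03 0 0 0 0 255; -0.002 0.03 0 0 0 0 255; -0.002 0.03 0 0 0 0 255; -0.002 0.03 0 0 0 0 255; 0 0.03 0 0 0 0 255; 0 0 0 0 0 0 255; 0 0 0 0 0 0 255"

```text
time_s: 32.33
ee_pos: [0.4482, 0.2876, 0.1622]
eef_rot: [-3.141, -0.239, 0.042]
force: [-0.1, 1.2, -0.7]
grip_width: 0.0003
grip_force: 0.0
```

```bash
python3 - <<'E'
from h import *
o=ctrl.get_obs(); print(o["ee_pos"],o["eef_rot"])
for n in ("side","top"):
    c=ctrl.camera(n)
    for ce,a,P in blobs(c,"blue",110,40,5):
        P=P[(P[:,2]>.03)&(P[:,2]<.2)]
        if a<300 and len(P)>2: print(n,"blue",ce.round(1),a,P.min(0).round(3),P.max(0).round(3),np.median(P,0).round(3))
E
```

```text
[0.44817161 0.28761984 0.16215219] [-3.14118556 -0.23872632  0.04187221]
side blue [202.8 164.2] 56 [0.442 0.258 0.077] [0.478 0.287 0.097] [0.46  0.271 0.088]
side blue [218.8 221.9] 11 [0.486 0.009 0.051] [0.489 0.031 0.091] [0.488 0.015 0.077]
top blue [262.  248.4] 16 [0.484 0.014 0.049] [0.487 0.041 0.095] [0.487 0.028 0.089]
top blue [188.7 257.5] 86 [0.445 0.263 0.077] [0.479 0.291 0.095] [0.462 0.276 0.086]
```

The right clasp is flat, with all its points at x 0.484–0.489. Now the left.

Request:
carry_out:
  motion: "0 0 -0.02 0 0 0 255; 0 0 -0.02 0 0 0 255; 0 0 -0.02 0 0 0 255; 0 0 -0.013 0 0 0 255; 0 0 -0.013 0 0 0 255; 0 0 -0.013 0 0 0 255; 0 0 -0.013 0 0 0 255; 0 0 -0.014 0 0 0 255; 0 0 0 0 0 0 255; 0.005 0 0 0 0 0 255; 0.005 0 0 0 0 0 255; 0.005 0 0 0 0 0 255; 0.004 0 -0.002 0 0 0 255; 0.004 0 -0.002 0 0 0 255; 0.003 0 0 0 0 0 255; 0 0 0 0 0 0 255; 0 0 0 0 0 0 255"

```text
time_s: 33.85
ee_pos: [0.4714, 0.2862, 0.0319]
eef_rot: [3.141, -0.233, 0.04]
force: [-28.8, -0.2, 15.9]
grip_width: 0.0008
grip_force: 14.5
```

Pressed home. Retreat and check.

Request:
carry_out:
  motion: "-0.01 0 0 0 0 0 255; -0.02 0 0.01 0 0 0 255; -0.01 0 0.04 0 0 0 255; 0 0 0.04 0 0 0 255; 0 0 0.04 0 0 0 255; -0.01 -0.03 0.03 0 0 0 255; -0.01 -0.04 0.03 0 0 0 255; 0 -0.04 0.02 0 0 0 255; 0 -0.04 0 0 0 0 255; 0 -0.04 0 0 0 0 255; 0 -0.04 0 0 0 0 255; 0 -0.04 0 0 0 0 255; 0 -0.04 0 0 0 0 255; 0 -0.04 0 0 0 0 255; 0 -0.04 0 0 0 0 255; 0 -0.04 0 0 0 0 255; 0 0 0 0 0 0 255; 0 0 0 0 0 0 255"

```text
time_s: 35.35
ee_pos: [0.4164, -0.1342, 0.2345]
eef_rot: [-3.141, -0.239, 0.035]
force: [-0.5, -0.1, 0.1]
grip_width: 0.0002
grip_force: 0.0
```

```bash
python3 - <<'E'
from h import *
o=ctrl.get_obs(); print(o["ee_pos"],o["force"])
for n in ("side","top"):
    c=ctrl.camera(n)
    for ce,a,P in blobs(c,"blue",110,40,5):
        P=P[(P[:,2]>.03)&(P[:,2]<.2)]
        if a<300 and len(P)>2: print(n,"blue",ce.round(1),a,P.min(0).round(3),P.max(0).round(3),np.median(P,0).round(3))
    v,u=np.mgrid[235:275,190:262]; uv=np.c_[u.ravel(),v.ravel()]; P=by_range(c,uv)
    if n=="top":
        k=(P[:,2]>.12)&(P[:,2]<.2)&(abs(P[:,0]-.451)<.012)&(abs(P[:,1]-.15)<.04); print("bar",k.sum(),P[k].max(0).round(4),np.median(P[k],0).round(4))
    cv2.imwrite(f"pics/{n}9.png",cv2.resize(c["pixels"][90:270,170:330,::-1] if n=="side" else c["pixels"][160:290,130:330,::-1],None,fx=3.3,fy=3.3,interpolation=cv2.INTER_CUBIC))
E
```

```text
[ 0.41641606 -0.13418729  0.23447656] [-0.4644027  -0.07465034  0.05650314]
side blue [218.8 221.9] 11 [0.486 0.009 0.052] [0.489 0.036 0.097] [0.488 0.013 0.074]
top blue [261.5 248.4] 14 [0.484 0.017 0.05 ] [0.487 0.041 0.092] [0.487 0.03  0.084]
top blue [189.6 253.4] 17 [0.472 0.263 0.049] [0.478 0.288 0.097] [0.475 0.275 0.086]
bar 94 [0.4622 0.1893 0.1456] [0.4526 0.1499 0.1385]
```

View pics/side9.png

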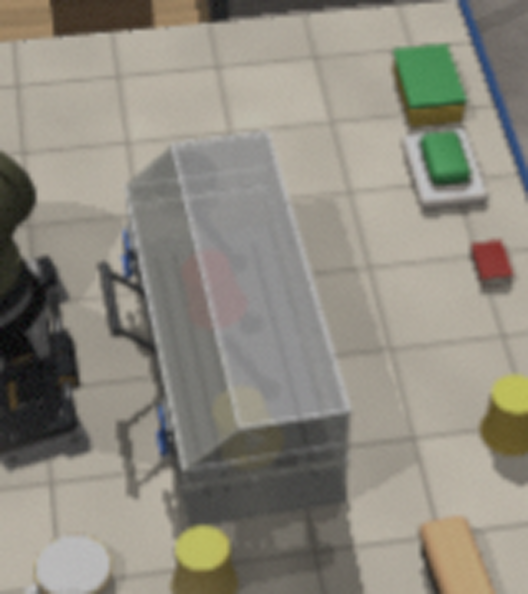

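The lid is shut, with red at (213,288) and yellow at (245,420) hanging inside. Both clasps, at (127,250) and (165,430), hang flat, and the robot is clear. Handing in.

```bash
python3 -c "
from station import ctrl
print(ctrl.hand_in())"
```

```text
the job is handed in; nothing more can be done
None
```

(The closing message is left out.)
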